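# Snap a hanging beaker onto a rail

### The job

Take the blue beaker by the black grip tab on its bracket and lift it, then press its spring-gate hook straight down over the middle part of the stand's upper bar until the bar is fully home in the hook and the gate has flicked shut beneath it. Then pull up lightly, with 5 N or more, to prove that the gate holds, let it settle and leave the beaker hanging there upright. The bar's height was set by hand, so feel for it and never press or pull harder than 25 N against the stand; leave the mug, the salt mill and the spice jar where they are.

Things in the scene. Friction and masses are not known exactly. Their poses are not given: they have to be found in the camera images.
- hanger: Blue beaker (66 mm across, 75 high, 0.2 kg in all) riveted to an aluminium hanging bracket 30 mm wide. Origin: centre of the beaker's underside; z up, +x from beaker to hook. In this frame (mm): back plate x 36 to 40, z 0 to 97; slot of the hook, open downward, x 40 to 60; rear leg x 60 to 64, z 50 to 97, with a lip flaring to x 68, z 41.
- grip_tab (a point): Middle of the black grip tab above the hook, at x 50, z 122 mm of the hanger. The tab measures 14 mm (x) by 30 mm (y) and spans z 96 to 143: grip it from above across x. Axes as the hanger's.
- hook_seat (a point): Where the centre of the 10 mm bar stands when fully home under the crown (roof of the slot, z 91): x 50, z 86 mm of the hanger; anywhere from x 45 to 55 is fine. Axes as the hanger's.
- gate (a joint): Angle (rad) of the red wire gate: 0 shut, level across the slot; 1.5 up. Hinge on the back plate at hanger x 42, z 62 mm; 18 mm long, 4 mm thick; a spring keeps it shut, it opens only upward. The bar meets it with its centre at z 55, pushes it up (4 to 10 N); it flicks shut under the bar 2 to 5 mm before the bar is home. Shut, it holds a pull.
- stand: Fixed rail stand. Origin: centre of the underside of its wooden foot (100 x 230 x 15 mm); y along the bars, z up. Posts 12 mm thick at y +-95 mm, 160 high. Steel bar 10 mm thick at x 0, clamped by hand at an unmeasured height: centre anywhere from z 110 to 140 mm. An 8 mm bar lies 60 mm below it; the back plate leans on it. Hang the beaker on the -x side.
- mug: White mug with green spots, 84 mm wide, 100 high; a bystander. Origin under its middle.
- salt_mill: Salt mill of pale wood with a white top, 56 mm wide, 183 high; a bystander. Origin under its middle.
- spice_jar: Glass spice jar with a black cap, 41 mm wide, 105 high; a bystander. Origin under its middle.
Not all that is in view belongs to the job. Of the things that look like the hanger, take the one that is farthest from the robot's base at the start.

How it is judged:
By the outcome, as a careful person would: the job done as asked, in the order asked, and still so for the second after the job is handed in, with the robot touching nothing.
It also fails if it takes over 72 s, if anything falls off the work surface, if the arm or the gripper's body presses on something with over 40 N, if the wrist force passes 120 N, or if a joint passes its speed limit or range.

### The arm

A 7-joint arm with a two-finger parallel gripper is mounted at the origin on a cart in front of the work surface, level with it; the furniture and walls round the work are solid. World frame = base frame: x ahead of the robot, y to its left, z up, the work surface at z = 0. Lengths are in m, angles in degrees, forces in N, time in s.
With the tool pointing down it reaches from about 0.425 to 0.825 m from the base axis. Payload 3.6 kg.
Tool frame: the origin (TCP) lies on the centre line of the jaws, within the pads' length; the fingertips stand 11 mm ahead of it and the grasp point (between the pads) lies 8 mm behind it (arm.tcp_to_tips is the distance from the TCP to the fingertips, in m); z points along the fingers, y is the line along which they close (so a half turn about z gives the same grasp; the last joint's range is limited). The gripper opens to 93 mm and grips with 3 to 60 N. Pads are 15 mm wide; open, the fingers measure 128 mm over their backs; the gripper's body (75 mm by 188 mm) begins 65 mm behind the grasp point.
Start: joints at [-64.83, 35.231, -0.722, 81.555, 0.464, 63.22, -2.315], TCP at [0.292, 0.581, 0.23] pointing down, gripper open.
Joint ranges: [-178.69, 178.69], [-17.37, 117.87], [-77.05, 75.6], [15.02, 138.74], [-78.02, 258.01], [0.78, 113.62], [-162.83, 162.83]. Speed limits (degrees/s): [159.86, 159.86, 180, 180, 180, 180, 180].

### API

Orientations are given as a 3x3 rotation matrix whose columns are the frame's x, y, z axes.
In Python, from bench import arm gives the robot as it stands.
- The arm moves only by the tool move_arm, never from a script. Its argument "motion" is text: rows parted by semicolons, each of 6 numbers parted by spaces: the shift along the world's x, y, z normalised to -1 to 1, where 1 is 0.25 m, then the turn, a rotation vector about the world's x, y, z normalised to -1 to 1, where 1 is 1.5 rad. A call has 1 to 10 rows; each row is the pose to reach, as a shift and turn from the pose commanded when the call began; what a row does not reach only later rows make up. A row lasts 1/10 s, in which the tool goes at most 50 mm and 8.59 degrees, less where a joint would pass 70% of its speed; a pose out of reach is approached as far as the arm can. A call with a number of a shift or a turn outside -1 to 1 is refused whole. A call with a gripper value outside its range is refused whole. "claw" is the closure, from -1 (fully open) to 1 (shut), set as the call begins (left out, the last holds). The fingers move at their own pace and stop on an object; the grip force is fixed at half the most. Time passes only in rows, so rows that repeat a pose let the fingers close. It gives the time, the measured TCP pose, the force, the opening and the grip force at its end, in the units of the state.
- arm.observe(): the state, without advancing time (a new reading comes with each control period).
- arm.grab_frame(name): name is "scene" or "top" or "wrist"; returns a dict with "pixels" (420x560x3 uint8, blue, green, red), "fx", "fy", "cx", "cy" (pixels), "R" (3x3) and "t" (3): a world point X has camera coordinates R X + t; the wrist camera has in their place "hand_eye" (4x4, takes a point from camera to tool coordinates, whose origin is the TCP and whose axes are the flange's). Camera axes: x right, y down, z forward; pixel columns grow to the right and rows downward; lengths in m; the calibration is good to about 2 mm. A picture is of the moment at which its call begins: read the wrist's pose just before it. There is no depth.
- arm.sign_off(): hands the job in; it is judged then, once.
The state is a dict: "time": time; "qpos": joint angles; "qd": joint speeds; "joint_torque": joint torques, N m; "position": TCP position; "tcp_rot": TCP orientation; "contact_force": force on the tool from outside, world axes, zero at the start; "ft_torque": the same for the moment, N m; "width": opening from 0.0 (shut) to 1.0 (fully open); "grip_force": force on a finger pad.
Only numpy, scipy, OpenCV 4.12 (cv2) and the standard library are available. Lean on these libraries where they do the work, as an engineer would, in place of code of your own. Each camera call takes 0.05 s, during which the arm holds its last target. There are 200 camera calls.

## Working session

There is one attempt and no reset: what is moved stays moved. The work goes in short steps, Python scripts to look and compute and a tool call to move; the robot and the scene stay as the last step left them, time stands still between calls to the robot, and variables do not carry over. Pictures are saved under pics/ and viewed, at most 10 in all, crops included, and the job is handed in when it is done.

Besides the shell and the picture viewer there is one more tool, called as name(argument=value, ...), one argument or row to a line, values as JSON. move_arm: Moves the arm, as the interface text tells. Scaled input: -1 to 1 covers 0.25 m each way for a shift and 1.5 rad each way for a turn. Its arguments: {"type":"object","properties":{"motion":{"type":"string"},"claw":{"type":"number"}},"required":["motion"]}

```bash
mkdir -p pics
cat > h.py <<'E'
import numpy as np, cv2, pickle
from bench import arm
def grab(n, tag):
    s=arm.observe(); f=arm.grab_frame(n); f=dict(f)
    if 'hand_eye' in f:
        H=np.array(f['hand_eye']); R=np.array(s['tcp_rot']); p=np.array(s['position'])
        Rc=R@H[:3,:3]; c=R@H[:3,3]+p
        f['R']=Rc.T; f['t']=-Rc.T@c
    pickle.dump(f,open(f'pics/{tag}.pkl','wb')); cv2.imwrite(f'pics/{tag}.png',np.array(f['pixels'])); return f
def load(t): return pickle.load(open(f'pics/{t}.pkl','rb'))
def ray(f,u,v):
    R=np.array(f['R']);t=np.array(f['t']).ravel()
    d=R.T@np.array([(u-f['cx'])/f['fx'],(v-f['cy'])/f['fy'],1]); return -R.T@t, d/np.linalg.norm(d)
def onz(f,u,v,z):
    c,d=ray(f,u,v); return c+d*(z-c[2])/d[2]
def tri(obs):
    A=np.zeros((3,3));b=np.zeros(3);L=[]
    for f,u,v in obs:
        c,d=ray(f,u,v);P=np.eye(3)-np.outer(d,d);A+=P;b+=P@c;L.append((c,P))
    X=np.linalg.solve(A,b); return X,[float(np.linalg.norm(P@(X-c))) for c,P in L]
def proj(f,X):
    q=np.array(f['R'])@np.array(X)+np.array(f['t']).ravel(); return f['cx']+f['fx']*q[0]/q[2], f['cy']+f['fy']*q[1]/q[2]
E
python3 - <<'E'
from h import *
a=grab('scene','s0');b=grab('top','t0')
for f in (a,b): print(ray(f,280,210), f['fx'])
s=arm.observe();print(s['position'],s['tcp_rot'],s['contact_force'],s['width'],s['time'])
E
```

```text
(array([-0.79917741,  0.00122486,  0.83192454]), array([ 0.88654141,  0.01304588, -0.46246527])) 481.0386835424523
(array([0.4560433 , 0.06090611, 1.32899033]), array([ 0.1025658 , -0.02336957, -0.99445167])) 436.9850141296556
[0.29163538 0.58014951 0.22860338] [[-8.93500647e-01  4.49060844e-01 -9.75745803e-04]
 [ 4.49061900e-01  8.93498256e-01 -2.06785728e-03]
 [-5.67665587e-05 -2.28580208e-03 -9.99997386e-01]] [-0.14677688 -0.62831449 -0.49721199] 1.0049199296380509 0.1
```

View pics/s0.png

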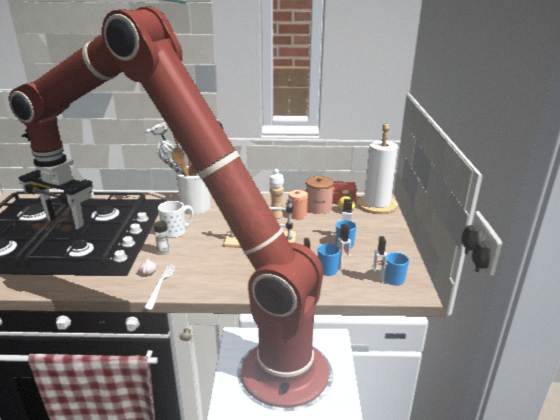

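View pics/t0.png

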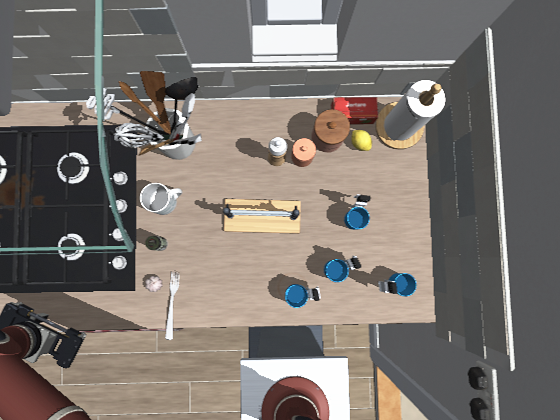

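The top view shows four blue beakers with hangers: A (357,217), B (336,270), C (403,284) and D (297,296). The base is near (295,400), so A looks farthest. The stand is at (262,215), the mug at (157,198), the jar at (155,242) and the mill at (278,150). I'll check the distances and look at an enlarged crop.

Run:
```python
from h import *
t=load('t0');s=load('s0')
for n,u,v in [('A',357,217),('B',336,270),('C',403,284),('D',297,296)]:
    X=onz(t,u,v,.07);print(n,X,np.hypot(*X[:2]))
for n,p in dict(foot=[(224,200),(299,200),(300,231),(225,233)]).items():
    for q in p: print(n,onz(t,*q,.015))
print('barends',onz(t,229,211,.14),onz(t,296,213,.14),'tabA',onz(t,362,198,.143))
a=t['pixels'][180:240,200:390]; a=cv2.resize(np.array(a),None,fx=4.2,fy=4.2,interpolation=cv2.INTER_CUBIC)
b=s['pixels'][170:250,220:400]; b=cv2.resize(np.array(b),(a.shape[1],340),interpolation=cv2.INTER_CUBIC)
o=np.vstack([a,b]);print(o.shape);cv2.imwrite('pics/c0.png',o)
```

```text
A [ 0.56122058 -0.19135675  0.07      ] 0.5929468287258614
B [ 0.41006469 -0.12542215  0.07      ] 0.4288167058641307
C [ 0.36636998 -0.31601684  0.07      ] 0.4838322085315165
D [ 0.33889203 -0.01184172  0.07      ] 0.3390988539565559
foot [0.62523109 0.19881664 0.015     ]
foot [ 0.62092094 -0.02820643  0.015     ]
foot [ 0.52684792 -0.02884914  0.015     ]
foot [0.52527465 0.1967849  0.015     ]
barends [0.57860487 0.17234898 0.14      ] [ 0.56958635 -0.0106182   0.14      ] tabA [ 0.60710032 -0.19240281  0.143     ]
(592, 798, 3)
```

View pics/c0.png

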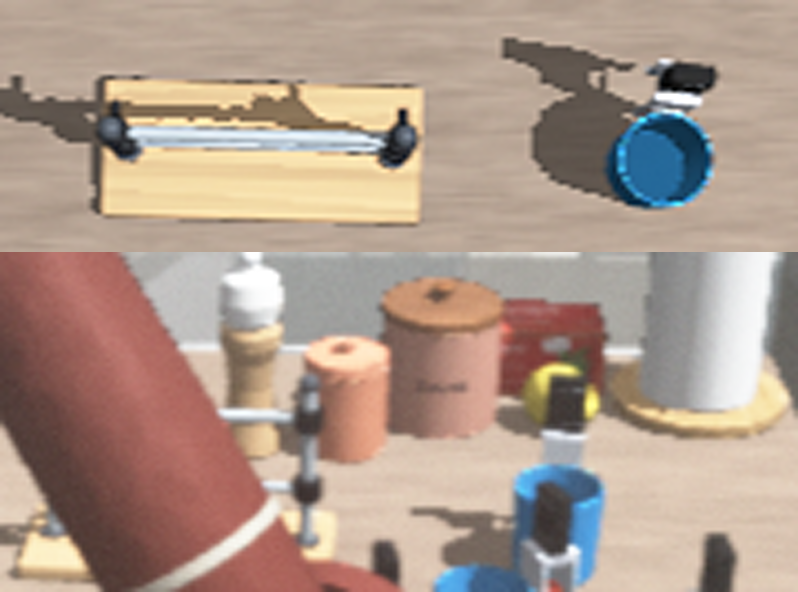

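Target is A, at r = 0.593, farther than C (0.484), B (0.429) and D (0.339). It has the black tab, crown and bracket on its far (+x) side. The stand foot is square to the world, centred near (0.575, 0.085). Next I'll move over the stand and take a wrist look on the way.

move_arm(
  motion="0.04 -0.06 0.05 0 0 -0.02; 0.12 -0.2 0.15 0 0 -0.05; 0.22 -0.35 0.25 0 0 -0.09; 0.32 -0.5 0.32 0 0 -0.13; 0.42 -0.65 0.36 0 0 -0.17; 0.5 -0.8 0.36 0 0 -0.2; 0.58 -0.92 0.36 0 0 -0.23; 0.64 -1 0.36 0 0 -0.25",
  claw=-1,
)

```text
time: 0.9
position: [0.4541, 0.3258, 0.321]
tcp_rot: [[-0.661, 0.751, 0.002], [0.751, 0.661, -0.001], [-0.002, 0.001, -1.0]]
contact_force: [1.2, -0.5, -0.1]
width: 1.001
grip_force: 0.0
```

move_arm(
  motion="0.03 -0.06 0 0 0 -0.02; 0.08 -0.2 0 0 0 -0.05; 0.14 -0.35 0 0 0 -0.09; 0.2 -0.5 0 0 0 -0.13; 0.26 -0.65 0 0 0 -0.17; 0.32 -0.8 0 0 0 -0.2; 0.37 -0.92 0 0 0 -0.23; 0.4 -1 0 0 0 -0.25; 0.4 -1 0 0 0 -0.25; 0.4 -1 0 0 0 -0.25",
)

```text
time: 1.9
position: [0.5514, 0.0817, 0.3198]
tcp_rot: [[-0.348, 0.937, -0.001], [0.937, 0.348, 0.002], [0.002, 0.0, -1.0]]
contact_force: [-0.2, 0.3, -0.2]
width: 0.998
grip_force: 0.0
```

Run:
```python
from h import *
f=grab('wrist','w1');print(np.round(f['hand_eye'],3),f['fx'],f['cx'],f['cy']);print(ray(f,280,210))
s=arm.observe();print(s['time'],s['position'],np.round(s['tcp_rot'],3),s['contact_force'])
for X in [(.575,.085,.125),(.605,-.195,.143)]: print(proj(f,X))
```

```text
[[ 0.001 -0.968 -0.25   0.07 ]
 [ 1.     0.     0.001  0.001]
 [-0.001 -0.25   0.968 -0.156]
 [ 0.     0.     0.     1.   ]] 357.1373717652545 275.6138193475078 210.53816896063805
(array([0.52800305, 0.14705027, 0.47545935]), array([ 0.09817546, -0.22687783, -0.96896235]))
1.95 [0.55122725 0.08274999 0.31971107] [[-0.35   0.937 -0.001]
 [ 0.937  0.35   0.002]
 [ 0.002 -0.    -1.   ]] [ 0.52065818 -0.1537493   0.40510896]
(np.float64(297.74655825868194), np.float64(195.74309244428687))
(np.float64(234.20904334167457), np.float64(432.69658249637257))
```

View pics/w1.png

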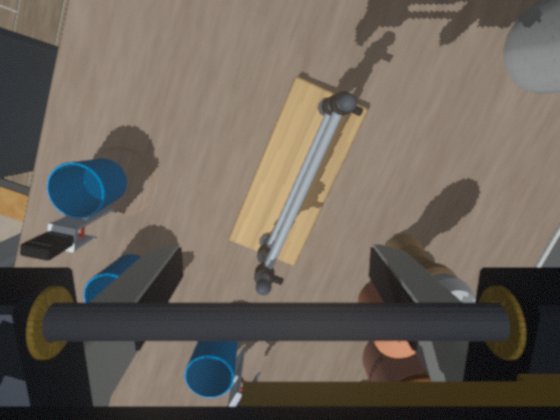

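The wrist view shows the stand with the upper bar from (343,105) to (267,278), the lower bar just left of it, and hanger A at (75,190)–(60,240). Next I'll go to a spot beside hanger A that puts it in the clear upper half of the wrist image, with the jaws turned along world x.

move_arm(
  motion="0.01 -0.06 0 0 0 -0.02; 0.04 -0.2 0 0 0 -0.05; 0.08 -0.37 0 0 0 -0.09; 0.12 -0.54 0 0 0 -0.13; 0.15 -0.7 0 0 0 -0.17; 0.18 -0.84 0 0 0 -0.2; 0.2 -0.94 0 0 0 -0.23; 0.2 -1 0 0 0 -0.24",
)

```text
time: 2.75
position: [0.6017, -0.1718, 0.3194]
tcp_rot: [[0.008, 1.0, -0.001], [1.0, -0.008, -0.001], [-0.001, -0.001, -1.0]]
contact_force: [-0.5, -1.1, 0.7]
width: 0.997
grip_force: 0.0
```

move_arm(
  motion="0 -0.1 0 0 0 0; 0 -0.2 0 0 0 0; 0 -0.28 0 0 0 0; 0 -0.28 0 0 0 0; 0 -0.28 0 0 0 0",
)

```text
time: 3.25
position: [0.6021, -0.2377, 0.3196]
tcp_rot: [[0.004, 1.0, -0.0], [1.0, -0.004, 0.002], [0.002, -0.0, -1.0]]
contact_force: [0.4, 0.9, 0.2]
width: 1.001
grip_force: 0.0
```

Run:
```python
from h import *
f=grab('wrist','w2');print(ray(f,280,210)[0])
s=arm.observe();print(s['time'],s['position'],np.round(s['tcp_rot'],3))
c=np.array(f['pixels'])[0:260,130:430];cv2.imwrite('pics/w2c.png',cv2.resize(c,None,fx=2.3,fy=2.3,interpolation=cv2.INTER_CUBIC))
```

```text
[ 0.60289816 -0.16810745  0.47523598]
3.3 [ 0.60240239 -0.23692449  0.319578  ] [[ 0.002  1.     0.   ]
 [ 1.    -0.002  0.002]
 [ 0.002  0.    -1.   ]]
```

View pics/w2c.png

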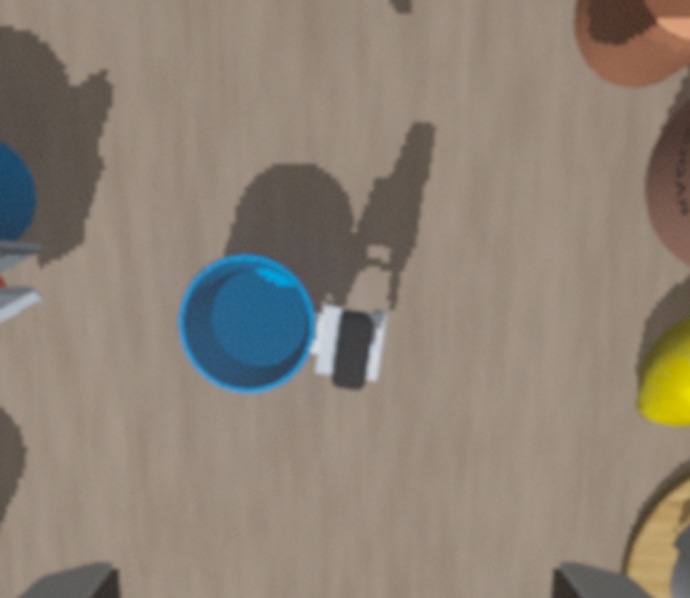

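The crop shows beaker A with its rim centre at crop (247,323). The tab top is at (353,349), with its long axis leaning about 5° (top (357,312), bottom (350,387)). That gives a hanger yaw of about −5°.

Run:
```python
from h import *
w=load('w2');t=load('t0');s=load('s0');w1=load('w1')
p=lambda x,y:(130+x/2.3,y/2.3)
print('tab tri',tri([(w,*p(353.5,349)),(t,364.3,198.1)]))
T=onz(w,*p(353.5,349),.143);B=onz(w,*p(247,323),.075);print(T,B,np.degrees(np.arctan2(*(T-B)[1::-1])))
a=onz(w,*p(357,312),.143);b=onz(w,*p(350,387),.143);print('long axis',a-b,np.degrees(np.arctan2(-(a-b)[0],(a-b)[1])))
# beaker rim tri: t0 crop (665,160)
print('rim tri',tri([(w,*p(247,323)),(t,200+664/4.2,180+160/4.2)]))
# bars: scene point -> (x,z) plane, wrist1 line
def xz(obs):
    # each: frame, two pixels on the bar (approx parallel y): plane through cam and pixel at y-direction
    A=[];b=[]
    for f,u,v in obs:
        c,d=ray(f,u,v); n=np.cross(d,[0,1,0]); A.append(n[[0,2]]/np.linalg.norm(n));b.append(A[-1]@c[[0,2]])
    return np.linalg.solve(A,b)
for n,sc,tp in [('up',(278.7,208.4),(262,200)),('lo',(285.5,225.5),(262,200))]: pass
im=np.array(s['pixels'])[200:250,225:305];a=cv2.resize(im,None,fx=7,fy=7,interpolation=cv2.INTER_CUBIC)
im=np.array(w1['pixels'])[90:300,240:370];b=cv2.resize(im,None,fx=1.75,fy=1.75,interpolation=cv2.INTER_CUBIC)
H=max(a.shape[0],b.shape[0]);o=np.zeros((H,a.shape[1]+b.shape[1],3),np.uint8);o[:a.shape[0],:a.shape[1]]=a;o[:b.shape[0],a.shape[1]:]=b
cv2.imwrite('pics/bars.png',o);print(o.shape)
```

```text
tab tri (array([ 0.60909062, -0.19904839,  0.13593385]), [0.0019143822388807301, 0.0019143822388808468])
[ 0.6104262  -0.19723197  0.143     ] [ 0.56093572 -0.1907009   0.075     ] -7.517672782373649
long axis [0.00272999 0.02976567 0.        ] -5.240286216390718
rim tri (array([ 0.55918155, -0.19258528,  0.07075596]), [0.002089788356833332, 0.0020897883568332595])
(368, 788, 3)
```

View pics/bars.png

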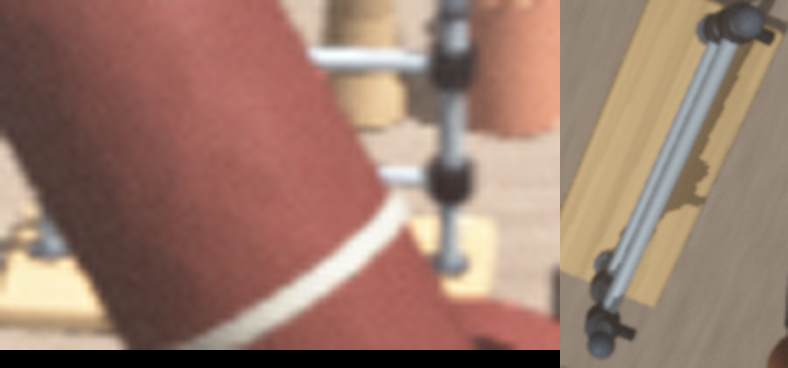

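The bars are clear: the upper one runs from crop (728,45) to (617,300). Now I'll go down to the tab.

move_arm(
  motion="0.02 0.06 -0.03 0 0 -0.03; 0.032 0.14 -0.12 0 0 -0.06; 0.032 0.16 -0.26 0 0 -0.07; 0.032 0.16 -0.42 0 0 -0.07; 0.032 0.16 -0.56 0 0 -0.07; 0.032 0.16 -0.68 0 0 -0.07; 0.032 0.16 -0.77 0 0 -0.07; 0.032 0.16 -0.806 0 0 -0.07; 0.032 0.16 -0.806 0 0 -0.07; 0.032 0.16 -0.806 0 0 -0.07",
)

```text
time: 4.3
position: [0.6109, -0.1988, 0.1194]
tcp_rot: [[0.109, 0.994, 0.002], [0.994, -0.109, -0.0], [-0.0, 0.002, -1.0]]
contact_force: [0.6, 0.5, 0.2]
width: 1.002
grip_force: 0.0
```

Run:
```python
from h import *
o=arm.observe();print(o['position'],o['contact_force'])
s=load('s0');w=load('w1');t=load('t0')
q=lambda x,y:(240+(x-560)/1.75,90+y/1.75)
def isect(l0,l1,px):
    c,d0=ray(w,*q(*l0));_,d1=ray(w,*q(*l1));n=np.cross(d0,d1);e,d=ray(s,*px);return e+d*(n@(c-e))/(n@d)
for n,l0,l1,px in [('up',(728,45),(617,300),(285,208.7)),('lo',(712,45),(612,255),(282.9,225.1))]:
    X=isect(l0,l1,px);print(n,X,[onz(w,*q(*l),X[2]) for l in (l0,l1)])
# post tops from wrist+top
print('posts',[onz(w,*q(743,22),.16),onz(w,*q(600,345),.16)])
```

```text
[ 0.61094226 -0.19875862  0.1194197 ] [0.56457027 0.50889668 0.18775067]
up [0.5765277  0.00538543 0.11919962] [array([0.58172308, 0.17028918, 0.11919962]), array([0.57660259, 0.00776231, 0.11919962])]
lo [0.56914526 0.01170328 0.0626958 ] [array([0.58066926, 0.17041226, 0.0626958 ]), array([0.56944725, 0.01586235, 0.0626958 ])]
posts [array([0.57819783, 0.18007726, 0.16      ]), array([ 0.57147016, -0.00448869,  0.16      ])]
```

move_arm(
  motion="0 0 0 0 0 0; 0 0 0 0 0 0; 0 0 0 0 0 0; 0 0 0 0 0 0; 0 0 0 0 0 0; 0 0 0 0 0 0; 0 0 0 0 0 0; 0 0 0 0 0 0",
  claw=1,
)

```text
time: 5.1
position: [0.6099, -0.1993, 0.1181]
tcp_rot: [[0.11, 0.994, -0.0], [0.994, -0.11, 0.0], [0.0, -0.0, -1.0]]
contact_force: [-0.6, 0.6, -0.9]
width: 0.359
grip_force: 0.0
```

move_arm(
  motion="0 0 0 0 0 0; 0 0 0 0 0 0; 0 0 0 0 0 0; 0 0 0 0 0 0; 0 0 0 0 0 0; 0 0 0 0 0 0",
)

```text
time: 5.7
position: [0.6097, -0.1991, 0.1181]
tcp_rot: [[0.11, 0.994, -0.001], [0.994, -0.11, 0.0], [0.0, -0.001, -1.0]]
contact_force: [-0.4, 0.5, 1.7]
width: 0.149
grip_force: 29.9
```

The tab is gripped (14 mm, 30 N). Lifting.

move_arm(
  motion="0 0 0.02 0 0 0; 0 0 0.08 0 0 0; 0 0 0.2 0 0 0; 0 0 0.34 0 0 0; 0 0 0.48 0 0 0; 0 0 0.6 0 0 0; 0 0 0.7 0 0 0; 0 0 0.77 0 0 0; 0 0 0.8 0 0 0; 0 0 0.8 0 0 0",
)

```text
time: 6.7
position: [0.6102, -0.1997, 0.3197]
tcp_rot: [[0.11, 0.994, 0.003], [0.994, -0.11, -0.001], [-0.001, 0.003, -1.0]]
contact_force: [-0.1, -0.7, -2.0]
width: 0.15
grip_force: 29.9
```

move_arm(
  motion="0 0.04 0 0 0 0; -0.01 0.14 0 0 0 0.01; -0.03 0.28 0 0 0 0.02; -0.05 0.43 0 0 0 0.03; -0.07 0.58 0 0 0 0.04; -0.09 0.72 0 0 0 0.05; -0.11 0.84 0 0 0 0.055; -0.128 0.93 0 0 0 0.055; -0.128 0.98 0 0 0 0.055; -0.128 1 0 0 0 0.055",
)

```text
time: 7.7
position: [0.5774, 0.0529, 0.3172]
tcp_rot: [[0.025, 1.0, -0.002], [1.0, -0.025, 0.0], [0.0, -0.002, -1.0]]
contact_force: [0.0, -0.1, -1.1]
width: 0.145
grip_force: 29.9
```

move_arm(
  motion="0 0.05 0 0 0 0; 0 0.1 0 0 0 0; 0 0.13 0 0 0 0; 0 0.14 0 0 0 0; 0 0.14 0 0 0 0; 0 0.14 0 0 0 0",
)

```text
time: 8.3
position: [0.578, 0.0849, 0.3182]
tcp_rot: [[0.029, 1.0, 0.0], [1.0, -0.029, -0.001], [-0.001, 0.0, -1.0]]
contact_force: [-0.8, -0.4, -1.9]
width: 0.148
grip_force: 29.9
```

Run:
```python
from h import *
s=arm.observe();print(s['time'],s['position'],np.round(s['tcp_rot'],3),s['contact_force'],s['width'])
f=grab('wrist','w3');a=np.array(f['pixels']);g=grab('scene','s3');b=np.array(g['pixels'])[150:260,200:340]
b=cv2.resize(b,(534,420),interpolation=cv2.INTER_CUBIC)
o=np.hstack([a,b]);o=cv2.resize(o,(800,int(420*800/o.shape[1])));o=a
cv2.imwrite('pics/w3v.png',cv2.resize(np.hstack([a[:, 100:460],b]),(800,376)))
```

```text
8.3 [0.57799481 0.0848592  0.31821059] [[ 0.029  1.     0.   ]
 [ 1.    -0.029 -0.001]
 [-0.001  0.    -1.   ]] [-0.79129464 -0.4188775  -1.92224507] 0.14827243208325663
```

View pics/w3v.png

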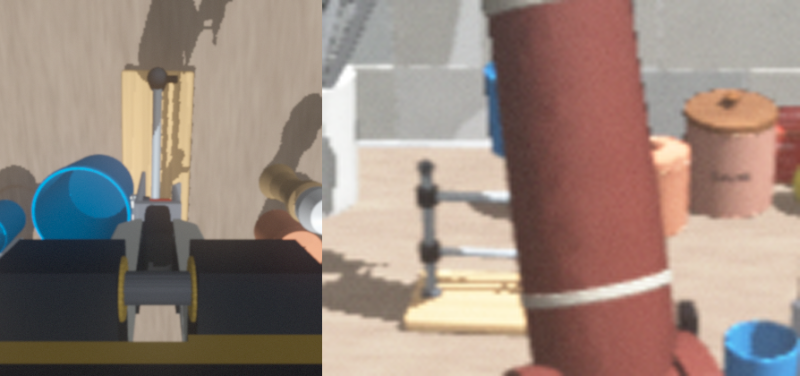

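The wrist view shows the bar running straight up the image at about x=157 and entering between the hook legs (140 and 178). The scene crop shows the bar left of the forearm at (470,197). Now I'll pin down the bar's x and slope, and its z from the scene ray.

Run:
```python
from h import *
w=load('w3');s=load('s3');p=np.array(w['pixels']).astype(int)
for v in (105,130,155,180,200): print(v,' '.join(f'{q[0]}/{q[2]}' for q in p[v,264:290]))
sc=.895
u=200+(470-322)/sc*140/534;v=150+197/sc*110/420
c,d=ray(s,u,v);k=(.578-c[0])/d[0];print('bar z',c+d*k,'1px mm',1e3*k/s['fy'])
g=np.array(s['pixels']).astype(int)[200:230,int(u)];print([int(q.mean()) for q in g])
# expected tool-side: project tool-axis points
for v in (105,155,200):
    for uu in (270,275,280): print(v,uu,np.round(onz(w,uu,v,.12),4))
```

```text
105 145/221 144/218 143/217 144/218 149/223 146/217 129/185 112/142 113/122 121/124 130/131 139/139 142/140 142/140 141/139 137/141 137/166 133/188 115/179 99/158 92/150 93/149 94/153 111/176 137/208 152/225
130 150/223 147/221 148/221 150/224 155/227 147/218 125/181 112/138 117/128 128/133 135/137 140/141 142/143 143/144 139/142 136/151 126/162 110/161 98/157 94/152 93/152 97/155 110/174 131/201 147/220 155/230
155 147/221 149/221 150/222 151/225 155/224 154/209 167/186 188/182 203/191 213/200 217/203 215/202 209/196 199/187 183/178 165/184 146/199 124/187 105/165 98/156 96/154 96/154 102/161 118/187 142/215 155/229
180 148/221 149/221 150/222 154/225 159/222 165/201 181/184 196/185 209/194 217/202 218/203 213/199 204/190 192/184 173/180 149/186 122/175 104/160 98/153 97/152 99/157 112/179 136/207 150/221 148/220 136/207
200 149/218 153/225 156/230 161/232 164/223 171/198 186/181 202/187 215/198 220/204 217/201 210/195 199/185 185/176 166/182 146/195 122/182 104/158 97/150 96/149 99/152 96/150 99/154 98/153 98/152 97/150
bar z [0.578      0.13976398 0.1206555 ] 1px mm 3.2350534242669995
[203, 203, 202, 204, 207, 202, 164, 142, 124, 118, 161, 194, 208, 208, 207, 202, 200, 200, 204, 212, 209, 211, 229, 235, 179, 205, 210, 210, 213, 230]
105 270 [0.5757 0.1671 0.12  ]
105 275 [0.5805 0.167  0.12  ]
105 280 [0.5852 0.1668 0.12  ]
155 270 [0.5742 0.12   0.12  ]
155 275 [0.5791 0.1198 0.12  ]
155 280 [0.5841 0.1197 0.12  ]
200 270 [0.5728 0.0746 0.12  ]
200 275 [0.5779 0.0745 0.12  ]
200 280 [0.5829 0.0743 0.12  ]
```

The bar runs x≈0.577 at y 0.085, z≈0.12. I'll offset the hook about 2.5 mm toward −x so the plate clears the lower bar, then come down to just above contact.

move_arm(
  motion="-0.012 0 -0.03 0 0 -0.005; -0.012 0 -0.12 0 0 -0.005; -0.012 0 -0.24 0 0 -0.005; -0.012 0 -0.34 0 0 -0.005; -0.012 0 -0.42 0 0 -0.005; -0.012 0 -0.45 0 0 -0.005; -0.012 0 -0.45 0 0 -0.005; -0.012 0 -0.45 0 0 -0.005",
)

```text
time: 9.2
position: [0.5756, 0.0856, 0.2065]
tcp_rot: [[0.035, 0.999, 0.002], [0.999, -0.035, 0.0], [0.0, 0.002, -1.0]]
contact_force: [0.3, 0.0, -2.3]
width: 0.144
grip_force: 29.9
```

move_arm(
  motion="0 0 -0.012 0 0 0; 0 0 -0.024 0 0 0; 0 0 -0.036 0 0 0; 0 0 -0.048 0 0 0; 0 0 -0.048 0 0 0",
)

```text
time: 9.7
position: [0.5745, 0.0858, 0.1931]
tcp_rot: [[0.035, 0.999, -0.001], [0.999, -0.035, -0.0], [-0.0, -0.001, -1.0]]
contact_force: [-0.1, -1.2, -2.2]
width: 0.147
grip_force: 29.9
```

move_arm(
  motion="0 0 -0.008 0 0 0; 0 0 -0.016 0 0 0; 0 0 -0.024 0 0 0; 0 0 -0.032 0 0 0; 0 0 -0.032 0 0 0",
)

```text
time: 10.2
position: [0.575, 0.0857, 0.1859]
tcp_rot: [[0.035, 0.999, 0.0], [0.999, -0.035, 0.0], [0.0, -0.0, -1.0]]
contact_force: [-0.1, 0.2, -0.2]
width: 0.146
grip_force: 29.9
```

move_arm(
  motion="0 0 -0.006 0 0 0; 0 0 -0.012 0 0 0; 0 0 -0.012 0 0 0",
)

```text
time: 10.5
position: [0.5748, 0.0857, 0.183]
tcp_rot: [[0.035, 0.999, -0.0], [0.999, -0.035, 0.0], [0.0, -0.0, -1.0]]
contact_force: [-0.7, 0.4, 3.7]
width: 0.146
grip_force: 29.9
```

move_arm(
  motion="0 0 -0.006 0 0 0; 0 0 -0.012 0 0 0; 0 0 -0.012 0 0 0",
)

```text
time: 10.8
position: [0.5753, 0.0857, 0.1803]
tcp_rot: [[0.035, 0.999, 0.001], [0.999, -0.035, 0.0], [0.0, 0.001, -1.0]]
contact_force: [-2.4, -0.4, 6.0]
width: 0.147
grip_force: 29.9
```

Gate contact came at TCP z≈0.186, which puts the bar at about 0.123 and home at a TCP z of about 0.155. Carrying on gently.

move_arm(
  motion="0 0 -0.008 0 0 0; 0 0 -0.016 0 0 0; 0 0 -0.016 0 0 0",
)

```text
time: 11.1
position: [0.5736, 0.0859, 0.1755]
tcp_rot: [[0.035, 0.999, -0.003], [0.999, -0.035, 0.0], [0.0, -0.003, -1.0]]
contact_force: [-4.3, -0.2, 3.0]
width: 0.149
grip_force: 29.9
```

move_arm(
  motion="0 0 -0.008 0 0 0; 0 0 -0.016 0 0 0; 0 0 -0.016 0 0 0",
)

```text
time: 11.4
position: [0.5734, 0.0859, 0.1705]
tcp_rot: [[0.035, 0.999, -0.004], [0.999, -0.035, -0.0], [-0.0, -0.004, -1.0]]
contact_force: [-3.8, 0.3, 1.7]
width: 0.151
grip_force: 29.9
```

move_arm(
  motion="0 0 -0.008 0 0 0; 0 0 -0.016 0 0 0; 0 0 -0.016 0 0 0",
)

```text
time: 11.7
position: [0.5742, 0.0858, 0.1668]
tcp_rot: [[0.035, 0.999, -0.002], [0.999, -0.035, -0.0], [-0.0, -0.002, -1.0]]
contact_force: [-4.4, 0.3, 0.4]
width: 0.149
grip_force: 29.9
```

move_arm(
  motion="0 0 -0.008 0 0 0; 0 0 -0.016 0 0 0; 0 0 -0.016 0 0 0",
)

```text
time: 12.0
position: [0.5743, 0.0857, 0.1629]
tcp_rot: [[0.035, 0.999, -0.002], [0.999, -0.035, -0.0], [-0.0, -0.002, -1.0]]
contact_force: [-3.6, 0.2, -0.9]
width: 0.152
grip_force: 29.9
```

move_arm(
  motion="0 0 -0.004 0 0 0; 0 0 -0.008 0 0 0; 0 0 -0.008 0 0 0",
)

```text
time: 12.3
position: [0.5739, 0.0857, 0.1608]
tcp_rot: [[0.035, 0.999, -0.003], [0.999, -0.035, -0.0], [-0.0, -0.003, -1.0]]
contact_force: [-5.5, -0.0, -2.2]
width: 0.147
grip_force: 29.9
```

move_arm(
  motion="0 0 -0.004 0 0 0; 0 0 -0.004 0 0 0; 0 0 -0.004 0 0 0",
)

```text
time: 12.6
position: [0.574, 0.0857, 0.1599]
tcp_rot: [[0.035, 0.999, -0.002], [0.999, -0.035, -0.0], [-0.0, -0.002, -1.0]]
contact_force: [-5.0, 0.2, -3.7]
width: 0.148
grip_force: 29.9
```

move_arm(
  motion="0 0 -0.004 0 0 0; 0 0 -0.004 0 0 0; 0 0 -0.004 0 0 0",
)

```text
time: 12.9
position: [0.5783, 0.0856, 0.1607]
tcp_rot: [[0.035, 0.999, 0.008], [0.999, -0.035, -0.0], [0.0, 0.008, -1.0]]
contact_force: [0.3, -0.0, -1.2]
width: 0.149
grip_force: 30.0
```

move_arm(
  motion="0 0 -0.004 0 0 0; 0 0 -0.004 0 0 0; 0 0 -0.004 0 0 0",
)

```text
time: 13.2
position: [0.5758, 0.0857, 0.159]
tcp_rot: [[0.035, 0.999, 0.002], [0.999, -0.035, 0.0], [0.0, 0.002, -1.0]]
contact_force: [-0.3, 0.1, -1.8]
width: 0.149
grip_force: 30.0
```

move_arm(
  motion="0 0 -0.004 0 0 0; 0 0 -0.004 0 0 0; 0 0 -0.004 0 0 0",
)

```text
time: 13.5
position: [0.575, 0.0857, 0.1576]
tcp_rot: [[0.035, 0.999, 0.0], [0.999, -0.035, 0.0], [0.0, 0.0, -1.0]]
contact_force: [-0.1, -0.6, -2.0]
width: 0.147
grip_force: 30.0
```

The sideways force dropped to 0 at TCP z≈0.160, so the gate has flicked shut. Pressing on to the crown.

move_arm(
  motion="0 0 -0.004 0 0 0; 0 0 -0.004 0 0 0; 0 0 -0.004 0 0 0",
)

```text
time: 13.8
position: [0.5749, 0.0857, 0.1566]
tcp_rot: [[0.035, 0.999, -0.0], [0.999, -0.035, -0.0], [-0.0, -0.0, -1.0]]
contact_force: [-0.6, 0.5, -2.2]
width: 0.148
grip_force: 30.0
```

move_arm(
  motion="0 0 -0.003 0 0 0; 0 0 -0.003 0 0 0; 0 0 -0.003 0 0 0",
)

```text
time: 14.1
position: [0.5749, 0.0857, 0.1559]
tcp_rot: [[0.035, 0.999, -0.0], [0.999, -0.035, 0.0], [0.0, -0.0, -1.0]]
contact_force: [-0.3, 0.1, -1.1]
width: 0.148
grip_force: 30.0
```

move_arm(
  motion="0 0 -0.003 0 0 0; 0 0 -0.003 0 0 0; 0 0 -0.003 0 0 0",
)

```text
time: 14.4
position: [0.5749, 0.0857, 0.1551]
tcp_rot: [[0.035, 0.999, -0.0], [0.999, -0.035, 0.0], [0.0, -0.0, -1.0]]
contact_force: [-0.4, -0.1, -2.8]
width: 0.149
grip_force: 30.0
```

move_arm(
  motion="0 0 -0.002 0 0 0; 0 0 -0.002 0 0 0; 0 0 -0.002 0 0 0",
)

```text
time: 14.7
position: [0.5749, 0.0857, 0.155]
tcp_rot: [[0.035, 0.999, 0.0], [0.999, -0.035, 0.0], [0.0, 0.0, -1.0]]
contact_force: [-1.5, -0.1, 1.7]
width: 0.147
grip_force: 30.0
```

move_arm(
  motion="0 0 -0.002 0 0 0; 0 0 -0.002 0 0 0; 0 0 -0.002 0 0 0",
)

```text
time: 15.0
position: [0.575, 0.0857, 0.155]
tcp_rot: [[0.035, 0.999, 0.0], [0.999, -0.035, 0.0], [0.0, 0.0, -1.0]]
contact_force: [-2.6, 0.4, 5.3]
width: 0.15
grip_force: 30.0
```

move_arm(
  motion="0 0 -0.002 0 0 0; 0 0 -0.002 0 0 0; 0 0 -0.002 0 0 0",
)

```text
time: 15.3
position: [0.575, 0.0857, 0.155]
tcp_rot: [[0.035, 0.999, 0.0], [0.999, -0.035, 0.001], [0.001, 0.0, -1.0]]
contact_force: [-3.1, -0.1, 6.8]
width: 0.148
grip_force: 30.0
```

Hard stop at TCP z 0.155 with about 9 N net, so the bar is home. For the pull test the bar has to travel up to the gate, about 17 mm.

move_arm(
  motion="0 0 0.012 0 0 0; 0 0 0.024 0 0 0; 0 0 0.036 0 0 0; 0 0 0.044 0 0 0; 0 0 0.048 0 0 0; 0 0 0.048 0 0 0",
)

```text
time: 15.9
position: [0.575, 0.0857, 0.1657]
tcp_rot: [[0.035, 0.999, 0.0], [0.999, -0.035, 0.0], [0.0, 0.0, -1.0]]
contact_force: [0.5, -0.2, -3.1]
width: 0.147
grip_force: 30.0
```

move_arm(
  motion="0 0 0.004 0 0 0; 0 0 0.008 0 0 0; 0 0 0.012 0 0 0; 0 0 0.012 0 0 0; 0 0 0.012 0 0 0",
)

```text
time: 16.4
position: [0.5749, 0.0858, 0.1686]
tcp_rot: [[0.035, 0.999, -0.0], [0.999, -0.035, 0.0], [0.0, -0.0, -1.0]]
contact_force: [-0.2, -0.1, -2.9]
width: 0.148
grip_force: 30.0
```

move_arm(
  motion="0 0 0.004 0 0 0; 0 0 0.008 0 0 0; 0 0 0.008 0 0 0; 0 0 0.008 0 0 0",
)

```text
time: 16.8
position: [0.5749, 0.0857, 0.1707]
tcp_rot: [[0.035, 0.999, 0.0], [0.999, -0.035, 0.0], [0.0, 0.0, -1.0]]
contact_force: [-0.1, 0.6, -2.3]
width: 0.149
grip_force: 30.0
```

move_arm(
  motion="0 0 0.004 0 0 0; 0 0 0.006 0 0 0; 0 0 0.006 0 0 0; 0 0 0.006 0 0 0",
)

```text
time: 17.2
position: [0.5749, 0.0858, 0.1722]
tcp_rot: [[0.035, 0.999, -0.0], [0.999, -0.035, 0.0], [0.0, -0.0, -1.0]]
contact_force: [0.6, -0.1, -2.3]
width: 0.149
grip_force: 30.0
```

move_arm(
  motion="0 0 0.003 0 0 0; 0 0 0.005 0 0 0; 0 0 0.005 0 0 0",
)

```text
time: 17.5
position: [0.5748, 0.0858, 0.1726]
tcp_rot: [[0.035, 0.999, -0.001], [0.999, -0.035, -0.0], [-0.0, -0.001, -1.0]]
contact_force: [1.8, 0.2, -7.1]
width: 0.151
grip_force: 30.0
```

move_arm(
  motion="0 0 0.003 0 0 0; 0 0 0.004 0 0 0; 0 0 0.004 0 0 0; 0 0 0.004 0 0 0",
)

```text
time: 17.9
position: [0.5747, 0.0858, 0.1731]
tcp_rot: [[0.035, 0.999, -0.001], [0.999, -0.035, -0.0], [-0.001, -0.001, -1.0]]
contact_force: [4.5, -0.5, -18.8]
width: 0.15
grip_force: 29.9
```

move_arm(
  motion="0 0 0.002 0 0 0; 0 0 0.003 0 0 0; 0 0 0.003 0 0 0; 0 0 0.003 0 0 0; 0 0 0.003 0 0 0",
)

```text
time: 18.4
position: [0.5746, 0.0858, 0.1732]
tcp_rot: [[0.035, 0.999, -0.001], [0.999, -0.035, -0.001], [-0.001, -0.001, -1.0]]
contact_force: [5.1, 0.5, -24.5]
width: 0.148
grip_force: 30.0
```

The gate holds: net pull was about 22 N at most with the hanger stopped. Now I'll lower it back onto the crown.

move_arm(
  motion="0 0 -0.012 0 0 0; 0 0 -0.024 0 0 0; 0 0 -0.036 0 0 0; 0 0 -0.048 0 0 0; 0 0 -0.06 0 0 0; 0 0 -0.07 0 0 0; 0 0 -0.077 0 0 0; 0 0 -0.077 0 0 0; 0 0 -0.077 0 0 0",
)

```text
time: 19.3
position: [0.5749, 0.0857, 0.1558]
tcp_rot: [[0.035, 0.999, -0.0], [0.999, -0.035, -0.0], [-0.0, -0.0, -1.0]]
contact_force: [-0.1, 0.0, -2.1]
width: 0.147
grip_force: 30.0
```

move_arm(
  motion="0 0 -0.004 0 0 0; 0 0 -0.004 0 0 0; 0 0 -0.004 0 0 0",
)

```text
time: 19.6
position: [0.5751, 0.0857, 0.1551]
tcp_rot: [[0.035, 0.999, 0.001], [0.999, -0.035, 0.0], [0.0, 0.001, -1.0]]
contact_force: [0.0, -0.5, -0.8]
width: 0.151
grip_force: 30.0
```

It's seated with no slip. Before releasing, I'll ease +x until the plate touches the lower bar so it hangs straight.

move_arm(
  motion="0.002 0 -0.001 0 0 0; 0.004 0 -0.001 0 0 0; 0.004 0 -0.001 0 0 0; 0.004 0 -0.001 0 0 0",
)

```text
time: 20.0
position: [0.5753, 0.0857, 0.155]
tcp_rot: [[0.035, 0.999, -0.001], [0.999, -0.035, 0.0], [0.0, -0.001, -1.0]]
contact_force: [-4.7, -0.1, 5.3]
width: 0.143
grip_force: 30.0
```

move_arm(
  motion="0.002 0 0 0 0 0; 0.004 0 0 0 0 0; 0.004 0 0 0 0 0; 0.004 0 0 0 0 0",
)

```text
time: 20.4
position: [0.5754, 0.0857, 0.155]
tcp_rot: [[0.035, 0.999, -0.003], [0.999, -0.035, 0.0], [0.0, -0.003, -1.0]]
contact_force: [-5.0, 0.3, 6.6]
width: 0.15
grip_force: 30.0
```

move_arm(
  motion="-0.004 0 0.002 0 0 0; -0.005 0 0.003 0 0 0; -0.005 0 0.004 0 0 0; -0.005 0 0.004 0 0 0; -0.005 0 0.004 0 0 0",
)

```text
time: 20.9
position: [0.576, 0.0857, 0.1553]
tcp_rot: [[0.035, 0.999, 0.0], [0.999, -0.035, -0.0], [-0.0, 0.0, -1.0]]
contact_force: [-0.0, -0.1, -0.7]
width: 0.148
grip_force: 30.0
```

move_arm(
  motion="0 0 0 0 0 0; 0 0 0 0 0 0; 0 0 0 0 0 0; 0 0 0 0 0 0; 0 0 0 0 0 0; 0 0 0 0 0 0; 0 0 0 0 0 0; 0 0 0 0 0 0",
  claw=-0.1,
)

```text
time: 21.7
position: [0.5757, 0.0857, 0.1556]
tcp_rot: [[0.035, 0.999, -0.0], [0.999, -0.035, 0.0], [0.0, -0.0, -1.0]]
contact_force: [-0.3, -0.7, -0.1]
width: 0.55
grip_force: 0.0
```

move_arm(
  motion="0 0 0.02 0 0 0; 0 0 0.06 0 0 0; 0 0 0.14 0 0 0; 0 0 0.24 0 0 0; 0 0 0.36 0 0 0; 0 -0.1 0.48 0 0 0; 0 -0.25 0.55 0 0 0; 0 -0.38 0.6 0 0 0; 0 -0.45 0.6 0 0 0; 0 -0.45 0.6 0 0 0",
)

```text
time: 22.7
position: [0.5755, -0.031, 0.3074]
tcp_rot: [[0.042, 0.999, 0.002], [0.999, -0.042, -0.002], [-0.002, 0.003, -1.0]]
contact_force: [-0.2, 0.1, -1.5]
width: 0.548
grip_force: 0.0
```

Run:
```python
from h import *
s=arm.observe();print(s['time'],s['position'],s['contact_force'],s['width'])
f=grab('wrist','w4');g=grab('top','t4');c=grab('scene','s4')
a=cv2.resize(np.array(f['pixels'])[0:300,80:480],(400,300));b=cv2.resize(np.array(g['pixels'])[130:280,120:320],(400,300));d=cv2.resize(np.array(c['pixels'])[150:262,200:350],(400,300))
e=cv2.resize(np.array(c['pixels']),(400,300))
cv2.imwrite('pics/f4.png',np.vstack([np.hstack([a,b]),np.hstack([d,e])]))
```

```text
22.7 [ 0.57550137 -0.03099494  0.30740945] [-0.23703547  0.11459906 -1.48519832] 0.5475990073396908
```

View pics/f4.png

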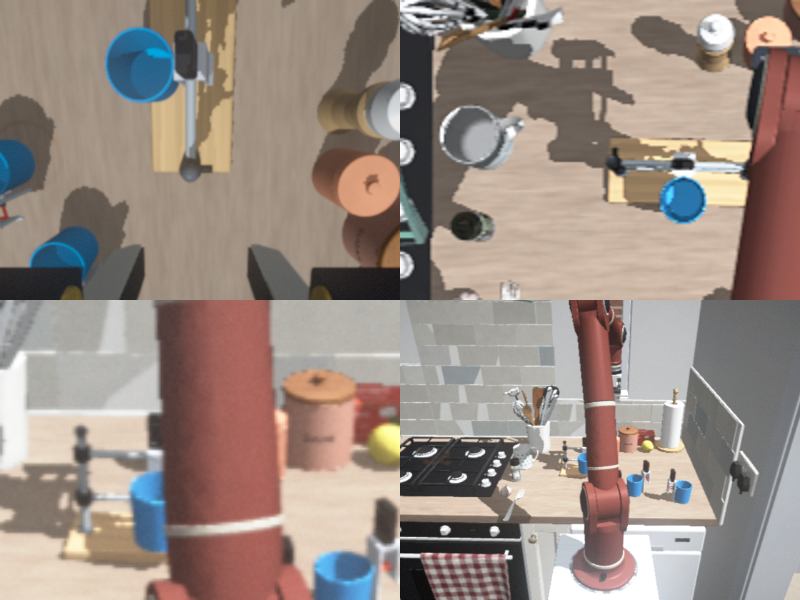

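The beaker hangs mid-bar and upright: wrist crop (140,65), top crop (683,200). The mug, jar and mill haven't moved, and the gripper is clear. I'll hold a second to let it settle, then hand in.

move_arm(
  motion="0 0 0 0 0 0; 0 0 0 0 0 0; 0 0 0 0 0 0; 0 0 0 0 0 0; 0 0 0 0 0 0; 0 0 0 0 0 0; 0 0 0 0 0 0; 0 0 0 0 0 0; 0 0 0 0 0 0; 0 0 0 0 0 0",
)

```text
time: 23.85
position: [0.5757, -0.0268, 0.3057]
tcp_rot: [[0.035, 0.999, 0.0], [0.999, -0.035, 0.0], [0.0, 0.0, -1.0]]
contact_force: [-1.2, 0.0, -0.2]
width: 0.557
grip_force: 0.0
```

```bash
python3 -c "
from bench import arm
print(arm.sign_off())"
```

```text
the job is handed in; nothing more can be done
None
```

The blue beaker farthest from the base hangs upright at mid-bar, fully home with the gate shut; the gate held a pull of about 22 N (24.5 N read at the wrist), and the job was handed in at about 24 s.

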